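Clamp an opened phone in the cam-lever jig

TASK

Clamp the opened phone in the repair jig, using only pushes of a fingertip: first, with the cam lever still open, gently slide the phone along the jig until its end rests squarely against the end stop. Then gently push the lever's arm round with one finger until it comes fully to its closed stop, so that the jaw holds the phone against the side fence. Do not pinch or lift anything, and leave the other things on the bench where they are.

Things in the scene. Friction and masses are not known exactly. Their poses are not given: they have to be found in the camera images.
- jig: phone jig: aluminium plate 235 x 185 mm screwed to the bench, top at z 12 mm. Origin on the bench below the phone bed; plate spans x -125..110, y -125..60 mm. x runs along the phone to the end stop (steel bar, face x +95, y -27..35, top z 22), y from jaw and lever to the fence (steel bar, face y +40, x -75..85, top z 22). The -x end is open: bare plate for a finger behind the phone
- phone: opened phone, face down on the jig plate, brass-coloured frame 146 (x) x 71 (y) x 9 mm, parts up to 3 mm above the frame, 0.15 to 0.23 kg, slides freely. Origin: centre of its underside; x points to the end that belongs at the end stop (within 1.2 degrees of jig x at the start). Starts 12 to 30 mm short of the stop, loose: the open jaw gap is 6 to 10 mm wider than the phone
- phone_end (a point): middle of the phone's leading end face (phone x +73 mm), 4.5 mm above its underside
- phone_tail (a point): middle of the phone's trailing end face (phone x -73 mm), 4.5 mm above its underside: the face to push on
- stop_face (a point): point on the end stop's face, 16.5 mm above the bench (jig x +95, y +4.5 mm), where the middle of phone_end comes when the phone is home and clamped
- lever (a joint): cam lever angle, rad, about an upright pivot: 0 fully open (arm along jig -y, out from the jig), 1.571 closed stop (arm along jig +x, beside the jaw); grows anticlockwise from above; 0 to 0.5 at the start. Friction about 0.18 Nm (2 to 4 N at the grip), stays where left. Its cam drives the jaw 7.6 mm per rad to the fence; the last part compresses the sprung pad on the phone
- lever_pivot (a point): on the lever's pivot axis (jig x -15, y -95 mm) at the height of the arm's centreline, 36 mm above the bench; the round hub is 26 mm in diameter, up to 47 mm above the bench
- grip (a point): middle of the black plastic grip on the lever's arm, a level round bar 15 mm thick (flared to 17 near the end). Point on its centreline, 65 mm from the pivot axis, 36 mm above the bench; grip from 35 to 107 mm from the axis, along the point's y (free end to -y). The x axis points the way it moves when closing. Under it only the plate (top 12 mm) or the bench
- jaw_pad: sprung steel face of the jaw, 90 mm long, 10 mm high, z 13 to 23 mm above the bench; moves with the jaw towards the fence and gives up to 5 mm at 4.5 N per mm. Origin in the middle of the lower edge of the face that meets the phone
- flux: bystander: small amber bottle, 34 mm across, 62 mm high, standing beyond the fence. Origin under its centre
- dish: bystander: shallow steel screw dish, 68 mm across, 18 mm high, beyond the fence. Origin under its centre
- driver: bystander: screwdriver 150 mm long with a grey handle, lying on the bench on the lever's side of the jig, beyond the lever's sweep. Origin under it near mid-length, x along it
- sucker: bystander: black suction lifter, 48 mm across, 38 mm high, in front of the jig's open end, to the fence side. Origin under its centre
- panel: bystander: loose black phone screen 148 x 70 x 6 mm, flat on the bench at the left. Origin under its centre
- tub: bystander: clear open tub 150 x 105 x 45 mm with parts in it, on the bench at the right. Origin under its centre
- brush: bystander: black cleaning brush 120 x 14 x 14 mm lying on the bench at the left, beyond the screen. Origin under its centre

How it is judged:
By the outcome, as a careful person would: the job done as asked, in the order asked, and still so for the second after the job is handed in, with the robot touching nothing.
It also fails if it takes over 48 s, if anything falls off the work surface, if the arm or the gripper's body presses on something with over 40 N, if the wrist force passes 120 N, or if a joint passes its speed limit or range.

ROBOT

A 6-joint arm with a two-finger parallel gripper is mounted at the origin on the work surface. World frame = base frame: x ahead of the robot, y to its left, z up, the work surface at z = 0. Lengths are in m, angles in rad, forces in N, time in s.
With the tool pointing down it reaches from about 0.275 to 0.825 m from the base axis. Payload 5.2 kg.
Tool frame: the origin (TCP) lies where the fingers leave the gripper's body, on its centre line; the fingertips stand 84 mm ahead of it and the grasp point (between the pads) lies 65 mm ahead of it; z points along the fingers, y is the line along which they close (so a half turn about z gives the same grasp; the last joint's range is limited). The gripper opens to 93 mm and grips with 3 to 60 N. Pads are 15 mm wide; open, the fingers measure 128 mm over their backs; the gripper's body (75 mm by 188 mm) begins 65 mm behind the grasp point.
Start: joints at [-1.548, 0.259, 1.535, -0, 1.348, -0.203], TCP at [0.123, -0.536, 0.303] pointing down, gripper open.
Joint ranges: [-3.14, 3.14], [-0.91, 2.08], [0.19, 2.58], [-1.22, 4.36], [0.22, 2.71], [-3.12, 3.12]. Speed limits (rad/s): [2.57, 2.57, 3.14, 3.14, 3.14, 3.14].

INTERFACE

Orientations are given as a unit quaternion [w, x, y, z].
In Python, from plant import robot gives the robot as it stands. Calls block until the motion is done:
- robot.move_ptp(position, orientation): joint-space move of the TCP to a pose.
- robot.move_straight(position, velocity=0.15, frame=None, stop_force=None): straight line of the TCP; frame=None keeps the orientation; velocity is the mean speed in m/s. With stop_force (N) it stops when the force on the tool has changed by that much, and returns True; else False.
- robot.movej(angles): joint-space move.
- robot.gripper_to(opening, newtons=None): opening from 0.0 (shut) to 1.0 (fully open); newtons is the grip in N (None keeps the last); returns when the fingers have stopped.
- robot.hold(seconds).
- robot.inverse_kinematics(position, orientation): joint angles nearest the present ones, or None.
- robot.observe(): the state.
- robot.get_image(name): name is "scene" or "top" or "wrist"; returns (picture, depth): 480x640x3 uint8, blue, green, red; 480x640 float32, m along the optical axis (not along the pixel's ray), 0 where there is no reading.
- robot.camera_info(name): a dict with "mtx" (3x3 intrinsics, pixels), "origin" and "orientation" of the camera in the world. Camera axes: x right, y up, looking along -z (the intrinsics and any distortion apply to the point x, -y, -z); pixel columns grow to the right and rows downward; lengths in m; the calibration is good to about 2 mm. A picture is of the moment at which its call begins: read the wrist's pose just before it. camera_info takes no time and is no camera call; for the wrist camera it gives the pose at the moment of the call.
A pose or a line that the arm cannot do raises robot.IKError and nothing moves.
- robot.hand_in(): hands the job in; it is judged then, once.
The state is a dict: "clock": time; "q": joint angles; "dq": joint speeds; "joint_torque": joint torques, N m; "eef_pos": TCP position; "ee_rot": TCP orientation; "contact_force": force on the tool from outside, world axes, zero at the start; "ft_torque": the same for the moment, N m; "gripper_width": opening from 0.0 (shut) to 1.0 (fully open); "grip_force": force on a finger pad.
Only numpy, scipy, OpenCV 4.12 (cv2) and the standard library are available. Lean on these libraries where they do the work, as an engineer would, in place of code of your own. Each camera call takes 0.05 s, during which the arm holds its last target. There are 200 camera calls.

## Working session

There is one attempt and no reset: what is moved stays moved. The work goes in short steps, each a Python script; the robot and the scene stay as the last script left them, time stands still between calls to the robot, and variables do not carry over. Pictures are saved under pics/ and viewed, at most 10 in all, crops included, and the job is handed in when it is done.

```bash
mkdir -p pics; ls
python3 - <<'E'
from plant import robot
import cv2,numpy as np
for n in("top","scene"):
    im,d=robot.get_image(n); cv2.imwrite(f"pics/{n}0.png",im); np.save(f"pics/{n}0.npy",d)
    print(n,robot.camera_info(n))
print(robot.observe())
E
```

```text
pics
top {'mtx': array([[487.41210934,   0.        , 313.84882426],
       [  0.        , 487.41210934, 238.82243475],
       [  0.        ,   0.        ,   1.        ]]), 'origin': array([ 0.49890424, -0.03560058,  1.16089656]), 'orientation': array([-0.69837538, -0.02247844,  0.00599915,  0.71535345])}
scene {'mtx': array([[534.84183814,   0.        , 329.14989706],
       [  0.        , 534.84183814, 238.77233139],
       [  0.        ,   0.        ,   1.        ]]), 'origin': array([1.02841441, 0.74288939, 1.09456703]), 'orientation': array([0.26221072, 0.09514826, 0.34063436, 0.89786445])}
{'clock': 0.1, 'q': array([-1.54781574e+00,  2.59268786e-01,  1.53595928e+00,  8.65387709e-06,
        1.34801970e+00, -2.02784107e-01]), 'dq': array([-0.00082196,  0.00052953, -0.00202126, -0.00042325,  0.00146851,
        0.00010981]), 'joint_torque': array([ 1.93193067e-03, -4.38207185e+01, -2.84642798e+01,  7.21140322e-02,
        3.62654531e-02, -5.97646067e-05]), 'eef_pos': array([ 0.12314385, -0.53567104,  0.30200722]), 'ee_rot': array([-8.23839013e-04,  9.93635318e-01,  1.12641774e-01,  7.85010892e-05]), 'contact_force': array([-1.29241052, -1.28633191, -0.13972017]), 'ft_torque': array([-0.01486518, -0.03708102, -0.06576303]), 'grip_force': 0.0, 'gripper_width': 1.000977305305967}
```

View pics/top0.png

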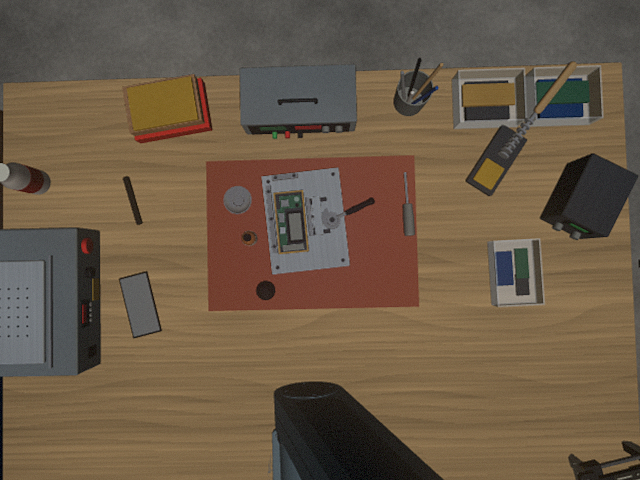

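View pics/scene0.png

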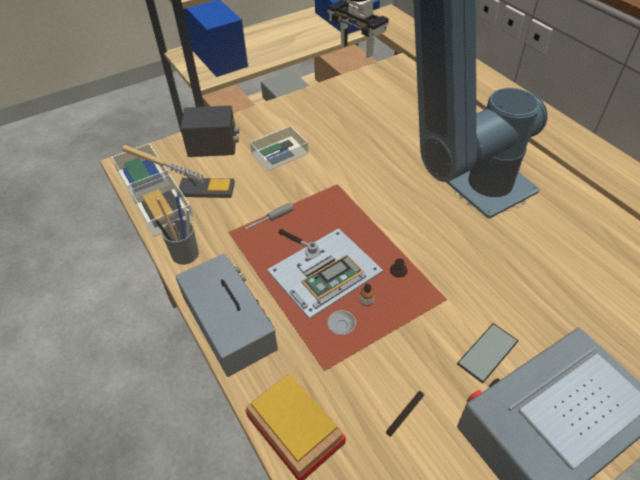

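The top view shows the jig plate with corners near (262,173), (341,168), (350,264) and (274,273). The fence is on the left, the stop at the top, and the lever points right and up, about (330,220) to (373,201).

```bash
cat > h.py <<'E'
from plant import robot
import cv2,numpy as np
from scipy.spatial.transform import Rotation as R
def rot(q): return R.from_quat(np.r_[q[1:],q[0]])
def cast(info,px,z):
    px=np.atleast_2d(np.asarray(px,float)); K=info["mtx"]
    d=np.c_[(px[:,0]-K[0,2])/K[0,0],-(px[:,1]-K[1,2])/K[1,1],-np.ones(len(px))]
    d=rot(info["orientation"]).apply(d); o=np.array(info["origin"])
    return o+d*((z-o[2])/d[:,2])[:,None]
def proj(info,P):
    K=info["mtx"]; c=rot(info["orientation"]).inv().apply(np.atleast_2d(P)-info["origin"])
    return np.c_[K[0,2]+K[0,0]*c[:,0]/-c[:,2],K[1,2]-K[1,1]*c[:,1]/-c[:,2]]
def down(a): # tool z down, tool x at world yaw a
    q=(R.from_euler('z',a)*R.from_euler('x',np.pi)).as_quat(); return np.r_[q[3],q[:3]]
E
python3 - <<'E'
from h import *
i=robot.camera_info("top"); print(cast(i,[(262,173),(341,168),(350,264),(274,273)],.012).round(4))
w=robot.camera_info("wrist"); o=robot.observe(); Rt=rot(o["ee_rot"])
print("cam in tool",Rt.inv().apply(w["origin"]-o["eef_pos"]),(Rt.inv()*rot(w["orientation"])).as_matrix().round(3),w["mtx"], Rt.as_matrix().round(3))
E
```

```text
[[ 0.7052  0.1103  0.012 ]
 [ 0.7119 -0.0777  0.012 ]
 [ 0.4842 -0.0929  0.012 ]
 [ 0.4672  0.0865  0.012 ]]
cam in tool [ 0.07545792 -0.00069325 -0.0816198 ] [[-0.     0.962  0.273]
 [ 1.    -0.     0.001]
 [ 0.001  0.273 -0.962]] [[379.03573901   0.         321.12320234]
 [  0.         379.03573901 237.1488374 ]
 [  0.           0.           1.        ]] [[ 0.975  0.224 -0.   ]
 [ 0.224 -0.975  0.002]
 [ 0.    -0.002 -1.   ]]
```

Run:
```python
from h import *
robot.move_ptp([.547,-.01,.29],down(np.radians(4.5)))
i=robot.camera_info("wrist"); im,d=robot.get_image("wrist"); cv2.imwrite("pics/w1.png",im); np.save("pics/w1.npy",d)
import pickle; pickle.dump(i,open("pics/w1.pkl","wb"))
print(i["origin"],robot.observe()["clock"],robot.observe()["q"])
```

```text
[ 0.62212408 -0.00436519  0.3716125 ] 2.55 [-2.23694800e-01  2.62386578e-01  1.56185729e+00 -2.02717889e-04
  1.31730089e+00  1.26985391e+00]
```

View pics/w1.png

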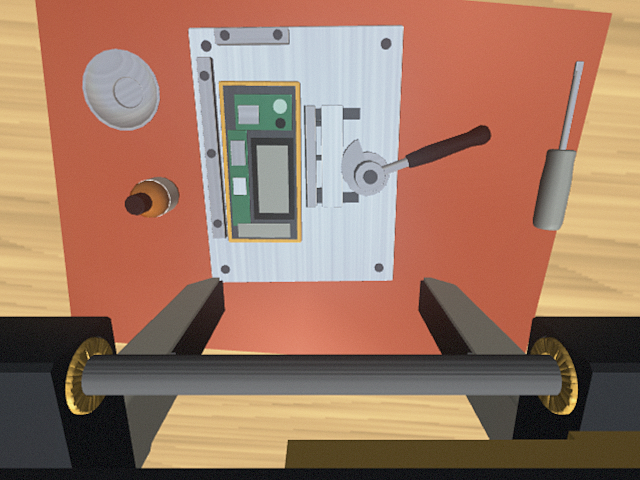

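The wrist view shows everything clearly: plate corners (189,28), (403,26), (393,282), (211,283); phone (219,82)–(301,241); lever hub (370,177); grip end (485,134); stop at (253,36). Next I cast these into world points.

Run:
```python
from h import *
import pickle
i=pickle.load(open("pics/w1.pkl","rb")); im=cv2.imread("pics/w1.png")
hsv=cv2.cvtColor(im,cv2.COLOR_BGR2HSV)
# plate: low saturation bright; jig pose from rectangle
def quad(m):
    c=max(cv2.findContours(m,cv2.RETR_EXTERNAL,cv2.CHAIN_APPROX_NONE)[0],key=cv2.contourArea); return c
m=((hsv[...,1]<60)&(hsv[...,2]>120)).astype(np.uint8)*255; m[290:]=0; m[:,:180]=0; m[:,405:]=0
mh=cv2.morphologyEx(m,cv2.MORPH_CLOSE,np.ones((25,25)))
c=cv2.convexHull(quad(mh))[:,0]
P=cast(i,c,.012)[:,:2].astype(np.float32)*1000
r=cv2.minAreaRect(P); print("plate",r)
m=cv2.inRange(hsv,(12,120,80),(30,255,255)); m[:70]=0; m[260:]=0; m[:,:205]=0; m[:,320:]=0
c=np.vstack(cv2.findContours(m,cv2.RETR_EXTERNAL,cv2.CHAIN_APPROX_NONE)[0])
P=cast(i,c[:,0],.021)[:,:2].astype(np.float32)*1000
rp=cv2.minAreaRect(P); print("phone",rp)
m=cv2.inRange(hsv,(0,0,0),(180,255,75)); m[:110]=0; m[175:]=0; m[:,:405]=0; m[:,500:]=0
c=quad(m); q=cast(i,c[:,0],.036)[:,:2].astype(np.float32)*1000
print("grip",cv2.minAreaRect(q))
hub=cast(i,[(370,177)],.047)*1000; print("hub",hub.round(1))
print("manual plate",(cast(i,[(189,28),(403,26),(393,282),(211,283)],.012)*1000).round(1))
print("stop top", (cast(i,[(217,44),(288,43)],.022)*1000).round(1))
```

```text
plate ((589.072509765625, 10.841705322265625), (233.72686767578125, 190.4073486328125), 5.093823432922363)
phone ((586.4382934570312, 47.11994552612305), (143.8403778076172, 69.85427856445312), 4.099422931671143)
grip ((617.1289672851562, -113.8567886352539), (15.174665451049805, 72.71977233886719), 23.40634536743164)
hub [[586.6 -48.8  47. ]]
manual plate [[696.5 114.5  12. ]
 [712.1 -67.2  12. ]
 [478.7 -88.9  12. ]
 [463.2  96.3  12. ]]
stop top [[684.2  88.1  22. ]
 [689.5  28.8  22. ]]
```

Everything agrees with the given sizes: jig origin (592.3, 46.7) mm, yaw 4.9°; phone at jig (-5.8, 0.9), so a 28 mm gap; lever about 0.32 rad. Now the phone push.

```bash
cat >> h.py <<'E'
YAW=np.radians(4.9); O=np.array([.5923,.0467])
def J(x,y,z): # jig mm -> world m
    c,s=np.cos(YAW),np.sin(YAW); return np.r_[O+np.array([c*x-s*y,s*x+c*y])/1000,z]
def jig(p):
    c,s=np.cos(YAW),np.sin(YAW); d=(np.asarray(p)[:2]-O)*1000; return np.array([c*d[0]+s*d[1],-s*d[0]+c*d[1]])
E
python3 - <<'E'
from h import *
robot.gripper_to(0.0)
robot.move_ptp(J(-102,1.5,.16),down(YAW))
robot.move_straight(J(-102,1.5,.0995),.06,stop_force=8)
robot.hold(.2); o=robot.observe(); print(jig(o["eef_pos"]),o["eef_pos"][2],o["contact_force"],o["gripper_width"],o["clock"])
print(robot.move_straight(J(-66,1.5,.0995),.03,stop_force=4)); o=robot.observe(); print(jig(o["eef_pos"]),o["contact_force"],o["clock"])
im,d=robot.get_image("wrist"); cv2.imwrite("pics/w2.png",im)
E
```

```text
[-101.7858179     1.46838897] 0.09987934972662217 [0.67568391 0.52490939 0.20656286] 0.005910130715953848 6.0083
True
[-80.86726674   1.57331183] [0.11402682 0.64059216 0.65845415] 6.7667
```

View pics/w2.png

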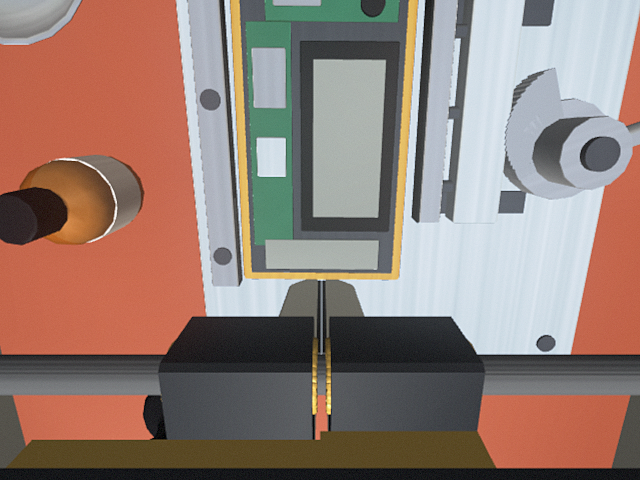

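The finger is touching the tail at about (322,280), centred on the phone. The stop was only the first contact, so I carry on more slowly.

Run:
```python
from h import *
for k in range(4):
    s=robot.move_straight(J(-50,1.5,.0995),.02,stop_force=5); o=robot.observe(); p=jig(o["eef_pos"]); print(s,p,o["contact_force"].round(2),o["clock"])
    if p[0]>-62: break
im,d=robot.get_image("wrist"); cv2.imwrite("pics/w3.png",im)
```

```text
True [-58.67010252   1.63031319] [ 0.17  0.21 -0.08] 7.9417
```

View pics/w3.png

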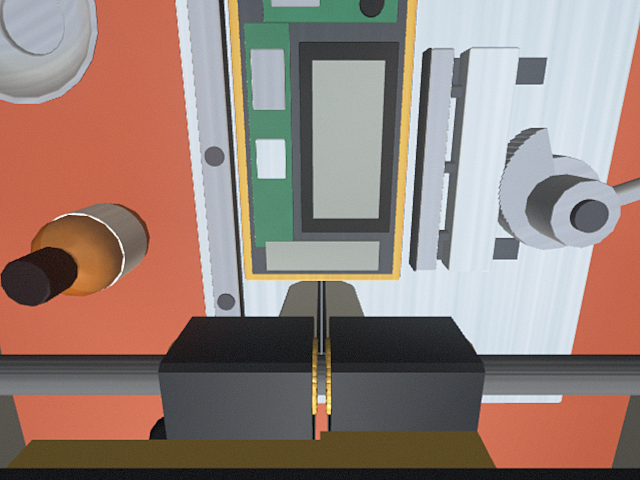

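The stop came at the predicted home position (-58.7 against -58.5). I'll confirm with a gentle press, back off, and check from above.

Run:
```python
from h import *
s=robot.move_straight(J(-54,1.5,.0995),.01,stop_force=4); o=robot.observe(); print(s,jig(o["eef_pos"]),o["contact_force"].round(2),o["clock"])
robot.move_straight(J(-75,1.5,.0995),.06); robot.move_straight(J(-75,1.5,.16),.15)
robot.move_ptp(J(-40,-30,.29),down(YAW))
i=robot.camera_info("wrist"); im,d=robot.get_image("wrist"); cv2.imwrite("pics/w4.png",im)
hsv=cv2.cvtColor(im,cv2.COLOR_BGR2HSV); m=cv2.inRange(hsv,(12,120,80),(30,255,255))
u=proj(i,[J(x,y,.021) for x in(-70,110) for y in(-45,45)]); lo,hi=u.min(0).astype(int),u.max(0).astype(int)
k=np.zeros_like(m); k[max(lo[1],0):hi[1],max(lo[0],0):hi[0]]=m[max(lo[1],0):hi[1],max(lo[0],0):hi[0]]
c=np.vstack(cv2.findContours(k,cv2.RETR_EXTERNAL,cv2.CHAIN_APPROX_NONE)[0])
r=cv2.minAreaRect(np.float32(cast(i,c[:,0],.021)[:,:2]*1000)); print(r,jig(np.array(r[0])/1000),robot.observe()["clock"])
x0,y0=lo-25; cv2.imwrite("pics/w4c.png",cv2.resize(im[max(y0,0):hi[1]+25,max(x0,0):hi[0]+150],None,fx=2,fy=2,interpolation=cv2.INTER_CUBIC)[:600,:800])
```

```text
True [-58.27356927   1.79511051] [-0.12  0.05 -0.77] 8.3667
((615.2085571289062, 50.835533142089844), (143.78390502929688, 69.35529327392578), 5.0055012702941895) [23.17807765  2.16364053] 10.0
```

View pics/w4c.png

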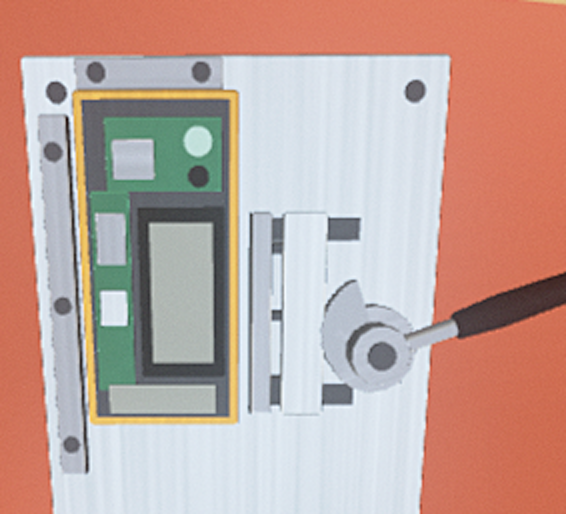

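The phone's leading end is flush with the stop, at about (150,91) in the crop, and its yaw is 5.0° against the jig's 4.9°, so it is square. Next is the lever.

Run:
```python
from h import *
def pose(th,r,back,z): # finger centre at radius r, 'back' mm behind the arm's centreline
    a=-np.pi/2+th; return J(-15+r*np.cos(a)+back*np.sin(a),-95+r*np.sin(a)-back*np.cos(a),z)
Z=.108; th0=.32
robot.move_ptp(pose(th0,72,32,.17),down(YAW+th0))
robot.move_straight(pose(th0,72,32,Z),.1,stop_force=8)
def go(th,v,f):
    s=robot.move_straight(pose(th,72,15,Z),v,frame=down(YAW+th),stop_force=f)
    o=robot.observe(); p=jig(o["eef_pos"])-[-15,-95]
    ang=np.arctan2(p[1],p[0])+np.pi/2; print(s,round(th,2),"lever~",round(ang+np.arcsin(15/np.hypot(*p)),3),"r",np.hypot(*p).round(1),o["contact_force"].round(1),round(o["clock"],1)); return s
go(th0,.05,10)
for th in np.linspace(.45,1.5,8):
    if go(th,.05,15) : break
```

```text
False 0.32 lever~ 0.325 r 73.4 [0.5 0.2 0.2] 12.0
False 0.45 lever~ 0.449 r 73.5 [ 0.2 -0.5 -0.2] 12.4
False 0.6 lever~ 0.599 r 73.6 [ 1.1 -0.5 -0.8] 12.7
False 0.75 lever~ 0.749 r 73.6 [-0.4 -0.  -1. ] 13.1
False 0.9 lever~ 0.899 r 73.6 [-0.2  0.  -0.4] 13.5
False 1.05 lever~ 1.049 r 73.6 [ 0.4 -1.7 -0.6] 13.8
False 1.2 lever~ 1.199 r 73.6 [ 1.  -0.5 -1.1] 14.2
False 1.35 lever~ 1.349 r 73.6 [ 0.7 -2.2 -0.2] 14.6
False 1.5 lever~ 1.499 r 73.6 [ 0.4 -1.3 -0.1] 14.9
```

Some push force shows. I continue to the stop in small steps and watch for the force rise.

Run:
```python
from h import *
def pose(th,r,back,z):
    a=-np.pi/2+th; return J(-15+r*np.cos(a)+back*np.sin(a),-95+r*np.sin(a)-back*np.cos(a),z)
Z=.108
# final stroke: keep the closed-stop orientation, push along the jig's +y with a force stop
s=robot.move_straight(pose(1.571,72,8,Z),.02,frame=down(YAW+1.571),stop_force=12)
o=robot.observe(); print(s,jig(o["eef_pos"])-[-15,-95],o["contact_force"].round(1))
robot.hold(.3); o=robot.observe(); print(jig(o["eef_pos"])-[-15,-95],o["contact_force"].round(1),o["clock"])
i=robot.camera_info("wrist"); im,d=robot.get_image("wrist"); cv2.imwrite("pics/w5.png",im)
```

```text
True [ 71.49918966 -16.97404569] [ 1.1 -2.   1.7]
[ 71.38248043 -17.07342527] [-0.4 -1.6  0.9] 15.6333
```

View pics/w5.png

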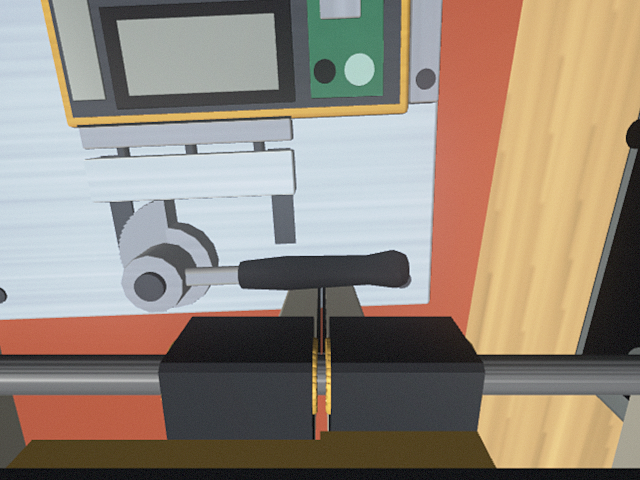

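The arm looks nearly closed, with the grip at about (325,270) and the jaw on the phone. The finger stopped 2 mm short of nominal, so I push again to see whether that is the hard stop.

Run:
```python
from h import *
for f in (12,16):
    t=J(-15+72,-95-10,.108)
    s=robot.move_straight(t,.015,stop_force=f)
    o=robot.observe(); print(s,jig(o["eef_pos"])-[-15,-95],o["contact_force"].round(1),o["clock"])
robot.move_straight(J(57,-95-40,.108),.08); robot.move_straight(J(57,-135,.16),.15)
robot.move_ptp(J(-40,-40,.29),down(YAW))
i=robot.camera_info("wrist"); im,d=robot.get_image("wrist"); cv2.imwrite("pics/w6.png",im)
hsv=cv2.cvtColor(im,cv2.COLOR_BGR2HSV)
def box(mask,pts,z):
    u=proj(i,[J(x,y,z) for x,y in pts]); lo=np.maximum(u.min(0).astype(int),0); hi=u.max(0).astype(int)
    k=np.zeros_like(mask); k[lo[1]:hi[1],lo[0]:hi[0]]=mask[lo[1]:hi[1],lo[0]:hi[0]]
    c=np.vstack([c for c in cv2.findContours(k,cv2.RETR_EXTERNAL,cv2.CHAIN_APPROX_NONE)[0] if len(c)>30])
    return cv2.minAreaRect(np.float32([jig(p) for p in cast(i,c[:,0],z)]))
print("phone",box(cv2.inRange(hsv,(12,120,80),(30,255,255)),[(-70,-45),(110,48)],.021))
print("grip",box(cv2.inRange(hsv,(0,0,0),(180,255,75)),[(15,-112),(100,-80)],.036))
print(robot.observe()["clock"])
```

```text
True [ 71.42024926 -16.64311741] [-0.1 -3.1  1.5] 16.0167
True [ 71.47855    -16.13126885] [ 0.7 -1.8  2.2] 16.3833
phone ((23.156604766845703, 4.887866973876953), (143.2281494140625, 70.50152587890625), 0.11810963600873947)
grip ((57.963829040527344, -94.817626953125), (71.51155853271484, 14.713409423828125), 1.2501037120819092)
18.825
```

View pics/w6.png

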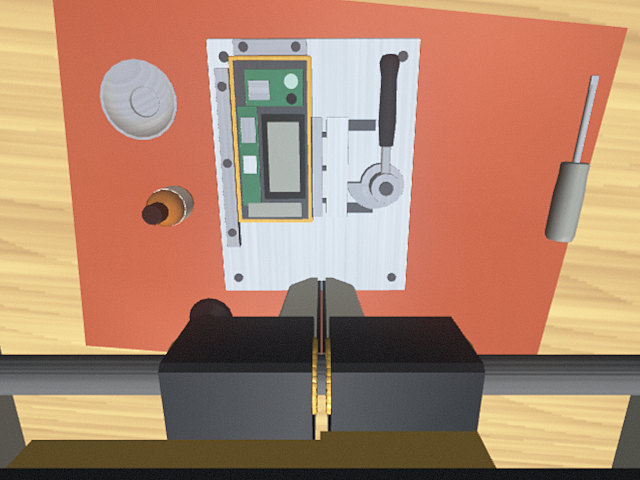

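The phone is clamped at jig (23.2, 4.9) and still at the stop, and the lever is along jig +x. One slow push will show whether the contact position repeats, which would mean a hard stop.

Run:
```python
from h import *
robot.move_ptp(J(57,-130,.16),down(YAW+1.571))
robot.move_straight(J(57,-130,.108),.1,stop_force=8)
robot.move_straight(J(57,-95-19,.108),.06,stop_force=8)
for k in range(2):
    s=robot.move_straight(J(57,-95-11,.108),.008,stop_force=14)
    o=robot.observe(); print(s,jig(o["eef_pos"])-[-15,-95],o["contact_force"].round(1),o["clock"])
robot.move_straight(J(57,-135,.108),.08); robot.move_straight(J(57,-135,.16),.15)
robot.move_ptp(J(-40,-40,.29),down(YAW))
i=robot.camera_info("wrist"); im,d=robot.get_image("wrist"); cv2.imwrite("pics/w7.png",im)
a=cv2.imread("pics/w6.png"); 
g=[cv2.cvtColor(x,cv2.COLOR_BGR2GRAY)[20:230,200:440].astype(np.float32) for x in(a,im)]
w=np.float32(g[0]); print("whole shift",cv2.phaseCorrelate(g[0],g[1]))
for n,x in(("before",a),("after",im)):
    m=cv2.inRange(cv2.cvtColor(x,cv2.COLOR_BGR2HSV),(0,0,0),(180,255,75)); k=np.zeros_like(m); k[66:144,370:405]=m[66:144,370:405]
    ys,xs=np.nonzero(k); rows=np.unique(ys); ctr=[(xs[ys==r].min()+xs[ys==r].max())/2 for r in rows]
    P=np.array([jig(p) for p in cast(i,np.c_[ctr,rows],.036)]); f=np.polyfit(P[:,0],P[:,1],1)
    print(n,"grip slope deg",np.degrees(np.arctan(f[0])).round(2),"y at 57",np.polyval(f,57).round(2))
print("hub y",jig(cast(i,[(385.5,187.5)],.047)[0]),robot.observe()["clock"])
```

```text
True [ 71.86923874 -16.49998228] [ 0.1 -2.   1.8] 22.1333
True [ 71.80228063 -16.10360286] [-0.3 -2.   1.7] 22.65
whole shift ((-0.024303981688944987, 0.06835829087367529), 0.9874517100092806)
before grip slope deg 0.14 y at 57 -94.36
after grip slope deg 0.17 y at 57 -94.35
hub y [-12.62354023 -94.25565581] 25.1167
```

The contact repeats at -16.1 mm, the lever didn't move under the extra push, and the grip slope is within 0.2° of closed, so it is at the hard stop. The robot is clear, so I hand in.

```bash
python3 -c "
from plant import robot
print(robot.hand_in())"
```

```text
the job is handed in; nothing more can be done
None
```

The phone was pushed square against the end stop, then the lever was pushed to its closed stop so the jaw holds the phone against the fence; the job was handed in at about 25 s with the arm clear (no verdict was returned).

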